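# Load slide cassettes into the spring magazine of a microscopy bench

### The job

Load the two slide cassettes that stand loose on the bench into the spring magazine, one after the other, behind its retaining lips and in front of the cassette already in it, so that all three end up upright in line, standing on the magazine's floor. Each one has to push the stack back against the spring before it can go down behind the lips; do not ram the stack, leave the cassette already there in the magazine, and do not disturb the jar, beaker or basket.

Things in the scene. Friction and masses are not known exactly. Their poses are not given: they have to be found in the camera images.
- cassette_a: a closed grey plastic slide cassette, an upright box standing on the bench. Size 28 mm thick (its x), 60 mm wide (its y), 95 mm tall (its z), about 110 g, the same seen from either side. Origin: centre of its underside; z up.
- cassette_b: a closed grey plastic slide cassette, an upright box standing on the bench, identical to cassette_a. Size 28 mm thick (its x), 60 mm wide (its y), 95 mm tall (its z), about 110 g, the same seen from either side. Origin: centre of its underside; z up.
- cassette_in: a closed grey plastic slide cassette, an upright box that already stands in the magazine, pressed against its lips; identical to the other two. Size 28 mm thick (its x), 60 mm wide (its y), 95 mm tall (its z), about 110 g, the same seen from either side. Origin: centre of its underside; z up.
- seat (a point): point on the magazine's inner floor (10 mm above the bench), midway across the channel, exactly under the inner, stack-side faces of the two retaining lips. x points level into the channel, the way the stack is pushed back; y across the channel; z up. A loaded cassette next to the lips has its centre 14 mm along x from here.
- magazine: open-topped aluminium channel on a dark steel base plate 210 x 120 x 10 mm, fixed to the bench; same axes as seat, origin 10 mm under it. Channel 66 mm wide; side walls 6 mm thick, 36 mm high above its floor, from 8 mm before seat to 180 mm behind it. A grey block 60 mm high fills it from 150 mm behind seat. Nothing covers it: cassettes come in over the lips or from above.
- lip_top (a point): middle of the line joining the tops of the two steel retaining lips, 24 mm above the magazine's floor, 3 mm before seat. The lips are upright strips in the two corners of the mouth, 6 mm thick (from 6 mm before seat to seat), each reaching 14 mm inwards from its side wall; their tops are ridges with 3 mm bevels to both sides. Same axes as seat.
- follower (a joint): how far the black spring-loaded pusher plate (60 mm wide, its top 75 mm above the floor) has been pushed back, in m: the distance from the lips' inner faces to the plate's face, so 0.028 with one cassette in the stack. The spring pushes the stack towards the lips with 4 N at 0 and 40 N/m more. Hard stop at 0.087: with three cassettes (84 mm) just 3 mm of play are left.
- jar: a closed amber glass jar, 64 mm across, 85 mm tall, on the bench; not to be disturbed. Origin: centre of its underside.
- beaker: an open glass beaker, 72 mm across at the rim, 90 mm tall, on the bench; not to be disturbed. Origin: centre of its underside.
- basket: a blue slatted plastic basket, 160 x 220 x 70 mm, on the bench; not to be disturbed. Origin: centre of its underside.
There are look-alikes about, which are no part of the job. Leave any orange look-alike of the cassette_b alone.

How it is judged:
On the way, in this order (a step that is already met when the one before it is completed fails the run):
1. one of the two loose cassettes stands on the magazine's floor behind the lips (((z of cassette_a in the frame of seat between -0.004 and 0.004 m and y of cassette_a in the frame of seat between -0.008 and 0.008 m and x of cassette_a in the frame of seat between 0.008 and 0.08 m and angle between cassette_a's own z axis and vertical below 0.1 rad) or (z of cassette_b in the frame of seat between -0.004 and 0.004 m and y of cassette_b in the frame of seat between -0.008 and 0.008 m and x of cassette_b in the frame of seat between 0.008 and 0.08 m and angle between cassette_b's own z axis and vertical below 0.1 rad))), for 0.2 s.
2. both loose cassettes stand on the magazine's floor behind the lips (z of cassette_a in the frame of seat between -0.004 and 0.004 m and y of cassette_a in the frame of seat between -0.008 and 0.008 m and x of cassette_a in the frame of seat between 0.008 and 0.08 m and angle between each of cassette_a, cassette_b's own z axis and vertical below 0.1 rad and z of cassette_b in the frame of seat between -0.004 and 0.004 m and y of cassette_b in the frame of seat between -0.008 and 0.008 m and x of cassette_b in the frame of seat between 0.008 and 0.08 m), for 0.2 s.
At the end, for the whole second after the job is handed in: All three cassettes stand at rest in the magazine behind the lips: undersides within 4 mm of its floor, within 8 mm of its middle line, tilted less than 0.1 rad; the one that was there at the start is the innermost (its centre more than 60 mm behind the lips) and the pusher is more than 81 mm back (all of step 2 and z of cassette_in in the frame of seat between -0.004 and 0.004 m and y of cassette_in in the frame of seat between -0.008 and 0.008 m and x of cassette_in in the frame of seat between 0.008 and 0.08 m and angle between cassette_in's own z axis and vertical below 0.1 rad and linear speed of each of cassette_a, cassette_b, cassette_in below 0.02 m/s and x of cassette_in in the frame of seat above 0.06 m and value of joint follower above 0.081 m); the robot touches nothing.
It fails at once if the cassette already in the magazine was lifted out (more than 30 mm off its floor) (z of cassette_in in the frame of seat above 0.03 m).
It fails at once if the stack was rammed (over 60 N on the pusher plate) (contact force between follower and cassette_in above 60 N).
It fails at once if jar, beaker or basket moved more than 30 mm (distance of any of jar, beaker, basket from where it was at the start of the episode above 0.03 m).
It also fails if it takes over 72 s, if anything falls off the work surface, if the arm or the gripper's body presses on something with over 40 N, if the wrist force passes 120 N, or if a joint passes its speed limit or range.

### The arm

A 6-joint arm with a two-finger parallel gripper is mounted at the origin on the work surface. World frame = base frame: x ahead of the robot, y to its left, z up, the work surface at z = 0. Lengths are in m, angles in rad, forces in N, time in s.
With the tool pointing down it reaches from about 0.375 to 0.9 m from the base axis. Payload 3.1 kg.
Tool frame: the origin (TCP) lies between the finger pads; the fingertips stand 25 mm ahead of it and the grasp point (between the pads) lies 6 mm ahead of it; x points along the fingers, y is the direction in which the jaws open and shut, and the axes are right-handed (so a half turn about x gives the same grasp; the last joint's range is limited). The gripper opens to 85 mm and grips with 20 to 120 N. Pads are 22 mm wide; open, the fingers measure 114 mm over their backs; the gripper's body (76 mm by 85 mm) begins 54 mm behind the grasp point. The pads swing forward as they close: fully open they stand 13 mm farther back than shut.
Start: joints at [-1.456, 0.527, 1.433, -0, 1.181, -0.178], TCP at [0.181, -0.598, 0.256] pointing down, gripper open.
Joint ranges: [-3.08, 3.08], [-0.75, 2.2], [0.22, 2.44], [-1.43, 4.57], [0, 2.65], [-2.85, 2.85]. Speed limits (rad/s): [2.79, 2.79, 3.14, 3.14, 3.14, 3.14].

### API

Orientations are given as a unit quaternion [x, y, z, w].
In Python, from station import manip, viewer, workorder gives the robot as it stands.
- The arm moves only by the shell command python3 -m crank 'ROWS' [FORCE]. ROWS is JSON, one flat list of numbers, 5 for each row, row after row: the opening, from 0 (shut) to 1 (fully open), then the shift along the world's x, y, z in mm, then the turn about the world's z in rad. A call has 1 to 10 rows; each row is the pose to reach, as a shift and turn from the pose commanded when the call began; what a row does not reach only later rows make up. A row lasts 1/8 s, in which the tool goes at most 62.5 mm and 10.7 degrees, less where a joint would pass 70% of its speed; a pose out of reach is approached as far as the arm can. A call with a gripper value outside its range is refused whole. The fingers move at their own pace and stop on an object; FORCE is the grip in N (left out, the last holds). Time passes only in rows, so rows that repeat a pose let the fingers close. It gives the time, the measured TCP pose, the force and the opening at its end, in the units of the state.
- manip.sense(): the state, without advancing time (a new reading comes with each control period).
- viewer.snapshot(name): name is "scene" or "top" or "wrist"; returns a dict with "img" (400x640x3 uint8, red, green, blue), "range_z" (400x640 float32, m along the optical axis (not along the pixel's ray), 0 where there is no reading), "fx", "fy", "cx", "cy" (pixels), "origin" and "attitude" of the camera in the world. Camera axes: x right, y down, z forward; pixel columns grow to the right and rows downward; lengths in m; the calibration is good to about 2 mm. A picture is of the moment at which its call begins.
- workorder.sign_off(): hands the job in, once; it reports no verdict.
The state is a dict: "t": time; "q": joint angles; "qd": joint speeds; "tau": joint torques, N m; "tcp_pos": TCP position; "tool_rot": TCP orientation; "force": force on the tool from outside, world axes, zero at the start; "ft_torque": the same for the moment, N m; "finger_gap": opening from 0.0 (shut) to 1.0 (fully open).
Only numpy, scipy, OpenCV 4.12 (cv2) and the standard library are available. Lean on these libraries where they do the work, as an engineer would, in place of code of your own. Each camera call takes 0.05 s, during which the arm holds its last target.

## Working session

There is one attempt and no reset: what is moved stays moved. The work goes in short steps, Python scripts to look and compute and a shell command to move; the robot and the scene stay as the last step left them, time stands still between calls to the robot, and variables do not carry over. Pictures are saved under pics/ and viewed, and the job is handed in when it is done.

```bash
mkdir -p pics; ls
cat > h.py <<'E'
import numpy as np, cv2
from station import manip, viewer, workorder
from scipy.spatial.transform import Rotation as R
def snap(n,f):
    s=viewer.snapshot(n); cv2.imwrite('pics/'+f,s['img'][:,:,::-1]); 
    np.savez('pics/'+f[:-4]+'.npz',**{k:np.array(v) for k,v in s.items()}); return s
def cam(s):
    a=np.array(s['attitude']); Rm=a if a.shape==(3,3) else R.from_quat(a).as_matrix()
    return Rm,np.array(s['origin'])
def ray(s,u,v,z):
    Rm,o=cam(s); d=Rm@np.array([(u-s['cx'])/s['fx'],(v-s['cy'])/s['fy'],1.0]); return o+d*(z-o[2])/d[2]
def cloud(s):
    Rm,o=cam(s); v,u=np.mgrid[0:400,0:640]; z=s['range_z']
    p=np.stack([(u-s['cx'])/s['fx']*z,(v-s['cy'])/s['fy']*z,z],-1)@Rm.T+o; p[z==0]=np.nan; return p
E
python3 - <<'E'
from h import *
print(manip.sense())
for n in('scene','top','wrist'):
    s=snap(n,n+'0.png'); print(n,s['fx'],s['cx'],s['cy'],s['origin'],s['attitude'])
E
```

```text
pics
{'t': 0.0, 'q': array([-1.45550570e+00,  5.28482264e-01,  1.43393700e+00,  6.46078883e-06,
        1.18139659e+00, -1.78492152e-01]), 'qd': array([ 6.12508073e-05, -2.98304020e-04, -5.32766234e-04,  6.36822981e-04,
       -1.33866587e-03, -9.11689521e-04]), 'tau': array([ 1.74280831e-03, -4.42343330e+01, -1.78026330e+01, -1.14474219e-04,
        8.41017027e-03,  3.21452262e-06]), 'tcp_pos': array([ 0.18093939, -0.59752553,  0.25531264]), 'tool_rot': array([ 0.69951848,  0.10427941, -0.69946459,  0.10270829]), 'force': array([-0.81979133,  0.0761049 , -0.32542148]), 'ft_torque': array([ 0.00617147, -0.05519367, -0.00270327]), 'finger_gap': 1.0051869410269314}
scene 416.64778222247753 325.78943579584615 199.72710641225044 [ 1.23689652 -0.36273506  0.7286767 ] [ 0.80161031  0.42373345 -0.20480495 -0.36868117]
top 372.989710238344 325.6686756710002 197.96530162503277 [0.47632182 0.08619019 0.95561996] [-0.69733534  0.71609837 -0.01960538  0.0232845 ]
wrist 300.2271133818485 316.5227614175782 204.32499807806028 [ 0.24456404 -0.57839994  0.37383079] [ 0.79581335 -0.59071093 -0.0801449   0.10638847]
```

View pics/scene0.png

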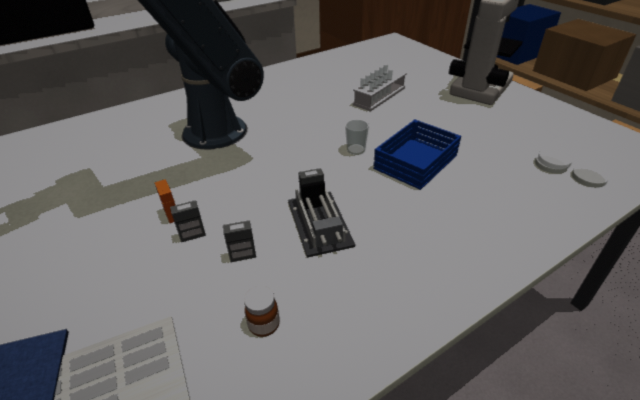

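View pics/top0.png

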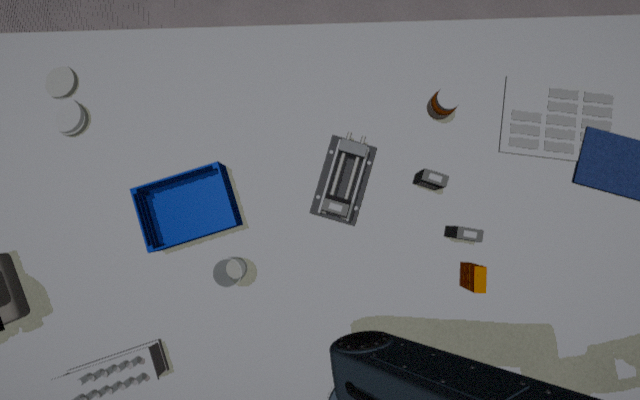

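View pics/wrist0.png

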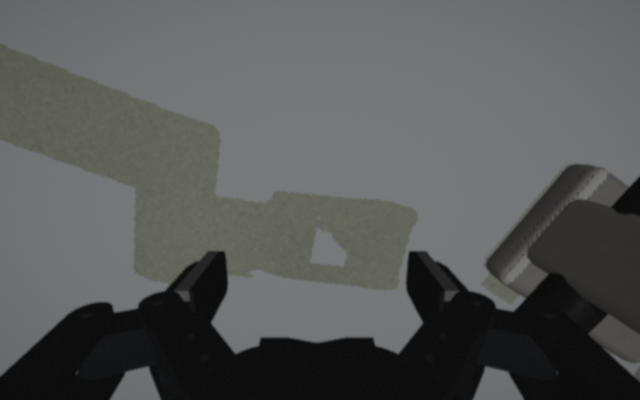

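Scene: the two grey cassettes are at top (432,178) and (464,233), the orange look-alike at (473,277), and the magazine at (345,180). The cassette already in it shows its label at (337,208). Next I'll take close crops and positions.

Run:
```python
from h import *
s=dict(np.load('pics/top0.npz')); c=dict(np.load('pics/scene0.npz'))
a=cv2.resize(s['img'][120:300,300:500],None,fx=3.9,fy=3,interpolation=cv2.INTER_CUBIC)
a=cv2.resize(s['img'][120:300,300:500],(640,576),interpolation=cv2.INTER_CUBIC)
cv2.imwrite('pics/topcrop.png',cv2.convertScaleAbs(a[:,:,::-1],alpha=1.6))
b=cv2.resize(c['img'][150:280,150:360],(798,494),interpolation=cv2.INTER_CUBIC)
cv2.imwrite('pics/scenecrop.png',cv2.convertScaleAbs(b[:,:,::-1],alpha=1.6))
for n,v in(('top',s),('scene',c)):
    p=cloud(v); z=p[...,2]
    print(n,'bench z',np.nanmedian(z[(abs(p[...,0]-.5)<.3)&(abs(p[...,1])<.3)&(abs(z)<.02)]), np.isnan(z).mean())
    for lo,hi,tag in((.085,.101,'top~95'),(.1,.112,'top~105'),(.078,.0849,'85')):
        m=((z>lo)&(z<hi)&(p[...,0]>.3)&(p[...,0]<.9)&(abs(p[...,1])<.6)).astype(np.uint8)
        k,l,st,ce=cv2.connectedComponentsWithStats(m)
        for i in range(1,k):
            if st[i,4]>25:
                q=p[l==i]; r=cv2.minAreaRect(q[:,:2].astype(np.float32)*1000)
                print(tag,st[i].tolist(),np.round(np.median(q,0),4),np.round(r[0],1),np.round(r[1],1),round(r[2],1))
```

```text
top bench z 7.715336185565302e-05 0.00396484375
top~95 [437, 86, 19, 22, 124] [ 0.7661 -0.2033  0.086 ] [ 764.4 -200.8] [40.8 49.2] 80.7
top~95 [451, 91, 9, 16, 55] [ 0.7603 -0.2231  0.0862] [ 756.8 -225.1] [33.7 20.6] 12.3
top~95 [420, 168, 29, 19, 336] [ 0.5705 -0.1622  0.0949] [ 571.2 -163.3] [59.7 28.4] 70.4
top~95 [455, 226, 29, 16, 335] [ 0.439  -0.2353  0.0952] [ 438.7 -237.3] [61.  27.5] 79.0
top~95 [211, 257, 31, 31, 194] [0.3631 0.3266 0.0894] [364.5 323.9] [71.2 68.9] 87.9
top~95 [471, 265, 16, 28, 374] [ 0.3345 -0.2535  0.0952] [ 335.  -254.4] [28.9 59.9] 86.5
top~105 [321, 198, 28, 18, 321] [0.5086 0.0691 0.105 ] [508.5  69.3] [59.5 27.9] 72.1
85 [436, 86, 25, 24, 234] [ 0.7597 -0.2052  0.0838] [ 761.8 -206.9] [53.5 55. ] 46.3
85 [325, 193, 26, 11, 76] [0.5283 0.0611 0.0838] [528.1  62.2] [59.5 10.4] 72.2
85 [213, 271, 18, 15, 30] [0.3424 0.3465 0.0815] [344.8 339.7] [50.  13.8] 49.6
scene bench z 0.0012890696276530167 0.00390234375
top~95 [345, 119, 24, 14, 125] [0.3631 0.3209 0.0892] [364.  321.9] [69.9 71.3] 85.7
top~95 [299, 176, 26, 12, 183] [0.5221 0.061  0.0887] [
[... 349 characters left out ...]
0.0862] [ 762.2 -208.7] [54.4 54.7] 26.4
top~105 [298, 168, 26, 12, 202] [0.5113 0.0661 0.1058] [508.   67.7] [60.2 31.4] 70.9
85 [347, 121, 20, 6, 42] [0.3414 0.3431 0.0817] [344.3 337.4] [58.  27.2] 52.6
85 [345, 128, 23, 7, 41] [0.3875 0.2998 0.0817] [379.8 307.1] [66.6 28.2] 48.1
85 [301, 182, 24, 8, 63] [0.5308 0.0592 0.0818] [529.9  59.8] [59.1 10.5] 73.5
85 [160, 195, 13, 6, 28] [ 0.3636 -0.2599  0.0818] [ 363.1 -260. ] [28.1  7.5] 73.5
85 [173, 211, 27, 8, 62] [ 0.4509 -0.2415  0.0814] [ 450.8 -240.8] [58.5  6. ] 77.0
85 [224, 232, 28, 7, 66] [ 0.5821 -0.1713  0.0814] [ 583.3 -169.8] [58.8  6.3] 69.1
85 [245, 299, 29, 14, 76] [ 0.7846 -0.2159  0.0815] [ 779.4 -215.1] [52.3 19.3] 70.9
```

View pics/topcrop.png

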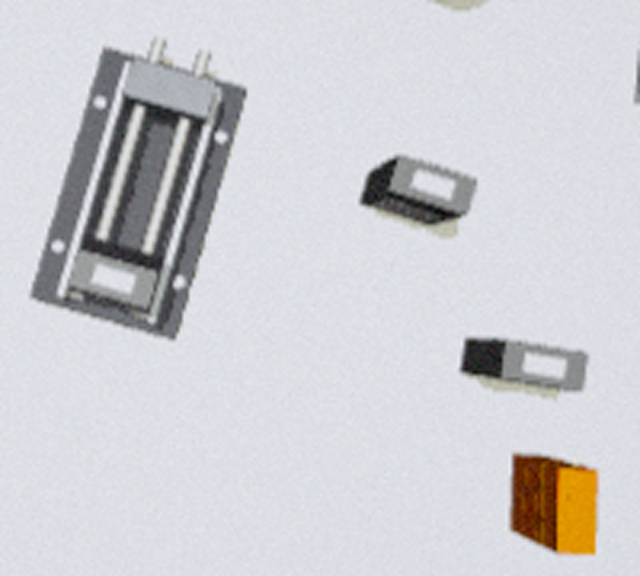

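View pics/scenecrop.png

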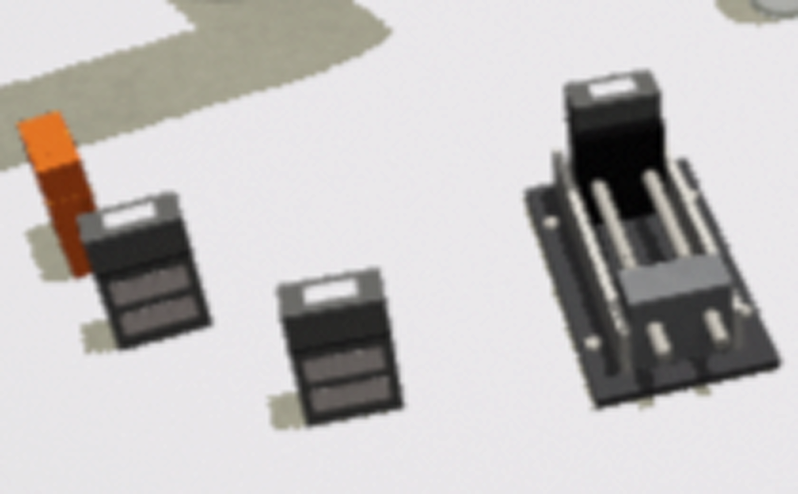

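Run:
```python
from h import *
q=manip.sense(); M=R.from_quat(q['tool_rot']).as_matrix(); print(np.round(M,3))
print('jaw yaw deg',np.degrees(np.arctan2(M[1,1],M[0,1])))
# refine: top-face rects in both views with edges fit; shift of camera in tool frame
s=dict(np.load('pics/wrist0.npz')); Rm,o=cam(s); print('cam in tool',M.T@(o-q['tcp_pos'])); print(np.round(M.T@Rm,3))
```

```text
[[-0.     0.29  -0.957]
 [ 0.002 -0.957 -0.29 ]
 [-1.    -0.002 -0.   ]]
jaw yaw deg -73.16582103950303
cam in tool [-0.11827147 -0.00023903 -0.06649351]
[[ 0.    -0.264  0.964]
 [ 1.    -0.    -0.   ]
 [ 0.     0.964  0.264]]
```

```bash
python3 -m crank '[1,39,43,0,-0.064, 1,78,87,0,-0.128, 1,117,130,0,-0.192, 1,156,173,0,-0.256, 1,195,217,0,-0.32, 1,234,260,0,-0.384, 1,273,303,0,-0.448, 1,312,347,0,-0.512, 1,351,390,0,-0.576, 1,390,433,0,-0.64]' 40; python3 -m crank '[1,0,0,0,0,1,0,0,0,0,1,0,0,0,0]'
cat >> h.py <<'E'
def tf():
    q=manip.sense(); return R.from_quat(q['tool_rot']).as_matrix(),q['tcp_pos']
def tops(s,lo,hi,mn=60):
    p=cloud(s); z=p[...,2]; m=((z>lo)&(z<hi)).astype(np.uint8); k,l,st,ce=cv2.connectedComponentsWithStats(m)
    for i in range(1,k):
        if st[i,4]>mn:
            q=p[l==i]; r=cv2.minAreaRect(q[:,:2].astype(np.float32)*1000)
            print(st[i].tolist(),'z',np.round(np.median(q[:,2]),4),'c',np.round(r[0],1),np.round(r[1],1),round(r[2],2))
E
python3 - <<'E'
from h import *
s=snap('wrist','wA.png'); M,t=tf(); print(t,np.degrees(np.arctan2(M[1,1],M[0,1]))); tops(s,.085,.11)
E
```

```text
t: 1.4
tcp_pos: [0.572, -0.1636, 0.2561]
tool_rot: [-0.696, 0.123, 0.697, 0.122]
force: [0.2, -0.4, 0.7]
finger_gap: 1.001
t: 1.78
tcp_pos: [0.5701, -0.1663, 0.2561]
tool_rot: [-0.696, 0.122, 0.697, 0.122]
force: [0.1, -0.4, 0.1]
finger_gap: 1.003
[ 0.57013224 -0.1664543   0.25622724] -109.94969726469209
[283, 178, 63, 31, 1896] z 0.0958 c [ 570.7 -164. ] [60.  28.4] 70.33
[392, 272, 19, 30, 376] z 0.0952 c [ 442.9 -215.6] [15.4 28.7] 77.95
[105, 292, 51, 21, 541] z 0.0862 c [527.3  64.4] [55.4 13.5] 72.78
```

View pics/wA.png

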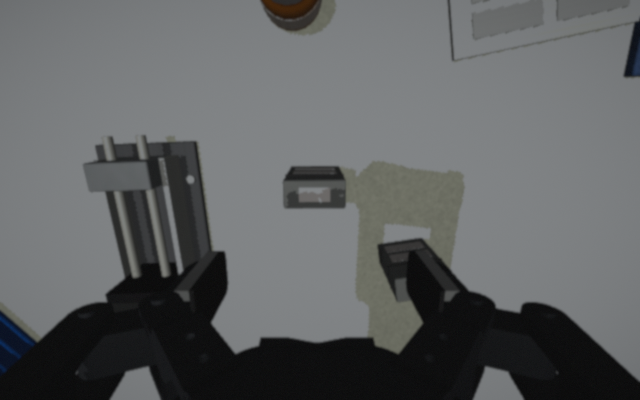

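The grey top at wrist (314,193) is the chosen cassette, with the lidded box and white label. The orange one is out of this view. Wrist, top and scene put its centre at about (571,-164), top at 95 mm, so I'll descend and grip.

```bash
python3 -m crank '[1,0.6,2.4,-40,0, 1,0.6,2.4,-80,0, 1,0.6,2.4,-120,0,1,0.6,2.4,-150,0,1,0.6,2.4,-170,0,1,0.6,2.4,-182,0,1,0.6,2.4,-182,0,1,0.6,2.4,-182,0]' 60; python3 -m crank '[0.3,0,0,0,0,0.3,0,0,0,0,0.3,0,0,0,0,0.3,0,0,0,0,0.3,0,0,0,0,0.3,0,0,0,0]' 60
```

```text
t: 2.82
tcp_pos: [0.5721, -0.1634, 0.0752]
tool_rot: [0.697, -0.122, -0.696, -0.122]
force: [0.2, -0.1, 0.8]
finger_gap: 1.0
t: 3.58
tcp_pos: [0.5723, -0.1632, 0.0754]
tool_rot: [0.697, -0.122, -0.696, -0.122]
force: [-0.7, -0.8, 5.4]
finger_gap: 0.696
```

```bash
python3 -m crank '[0.3,0,0,30,0,0.3,0,0,75,0,0.3,0,0,120,0,0.3,0,0,135,0,0.3,-20,45,135,0,0.3,-45,95,135,0,0.3,-70,145,135,0,0.3,-95,195,135,0,0.3,-112,232,135,0,0.3,-121,250,135,0]'; python3 -m crank '[0.3,0,0,0,0.024,0.3,0,0,0,0.024,0.3,0,0,0,0.024]'
python3 - <<'E'
from h import *
s=snap('wrist','wB.png'); M,t=tf(); print(t,np.degrees(np.arctan2(M[1,1],M[0,1]))); tops(s,.085,.112);tops(s,.042,.049,40)
s=snap('top','tB.png'); tops(s,.085,.112);tops(s,.042,.049,30);tops(s,.2,.24,30)
s=snap('scene','sB.png'); tops(s,.085,.112);tops(s,.042,.049,30);
E
```

```text
t: 4.82
tcp_pos: [0.4479, 0.0892, 0.2081]
tool_rot: [-0.695, 0.121, 0.698, 0.121]
force: [-0.2, -0.1, -0.7]
finger_gap: 0.692
t: 5.2
tcp_pos: [0.4513, 0.0863, 0.2091]
tool_rot: [0.698, -0.114, -0.698, -0.114]
force: [0.3, -0.7, -2.5]
finger_gap: 0.698
[0.45121522 0.08632763 0.20912478] -108.54902474209644
[272, 96, 84, 57, 4391] z 0.1055 c [513.5  66.9] [60.9 40. ] 72.19
[267, 0, 12, 114, 819] z 0.0468 c [576.2  84. ] [ 6.4 89.6] 72.14
[295, 0, 4, 40, 65] z 0.0478 c [597.   54.7] [ 2.5 28.9] 70.53
[330, 0, 4, 97, 171] z 0.0476 c [566.3  34.3] [ 2.6 74.2] 72.24
[351, 0, 11, 155, 952] z 0.0468 c [535.9  21.4] [  6.3 125.9] 72.09
[297, 41, 3, 30, 47] z 0.0476 c [571.1  62.6] [ 1.6 23.1] 70.93
[339, 57, 3, 40, 63] z 0.0479 c [543.5  33.8] [ 2.  31.4] 72.6
[628, 82, 12, 33, 249] z 0.0453 c [ 443.9 -208.4] [ 4.  27.3] 80.57
[0, 126, 106, 120, 964] z 0.046 c [538.  324.2] [135.6  10.9] 13.25
[437, 86, 24, 23, 208] z 0.0861 c [ 760.8 -207.1] [53.  51.8] 62.42
[321, 193, 29, 19, 340] z 0.1044 c [514.4  67.5] [59.6 39.4] 73.01
[455, 226, 29, 16, 334] z 0.0952 c [ 438.7 -237.1] [60.8 27.9] 79.4
[... 1975 characters left out ...]
2.1 -428. ] [ 17.8 302.9] 0.53
[451, 83, 51, 13, 138] z 0.046 c [351.9 885.1] [180.7  77.2] 45.62
[200, 121, 39, 14, 82] z 0.0457 c [60.5 -1.1] [ 23.5 130.4] 0.6
[382, 127, 71, 24, 149] z 0.0462 c [458.2 462.4] [223.5 103.8] 69.25
[346, 138, 21, 7, 41] z 0.0452 c [381.1 308.7] [61.3 27.6] 52.13
[374, 155, 63, 23, 150] z 0.0457 c [562.1 336.9] [175.7  68.8] 40.81
[295, 189, 32, 56, 181] z 0.0469 c [581.1  13.2] [ 24.2 210.5] 73.5
[325, 190, 13, 27, 77] z 0.0466 c [572.5  83.9] [  6.9 103.2] 71.79
[177, 222, 26, 9, 54] z 0.0458 c [ 451.2 -240.8] [58.9  7. ] 79.09
[324, 233, 18, 9, 40] z 0.0466 c [675.7  20.8] [41.8 20.9] 36.83
[246, 310, 32, 16, 76] z 0.0446 c [ 781.  -215.2] [60.4 23.9] 71.49
```

View pics/wB.png

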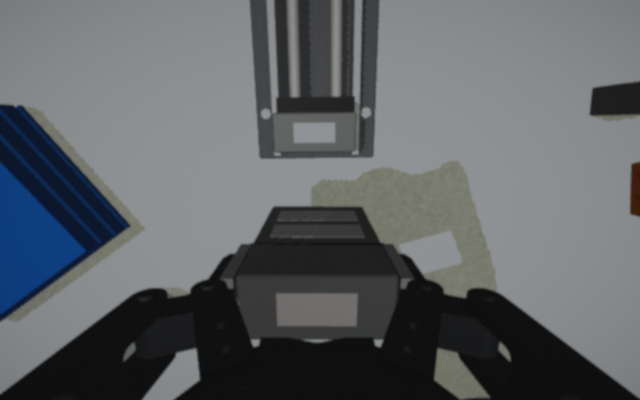

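View pics/sB.png

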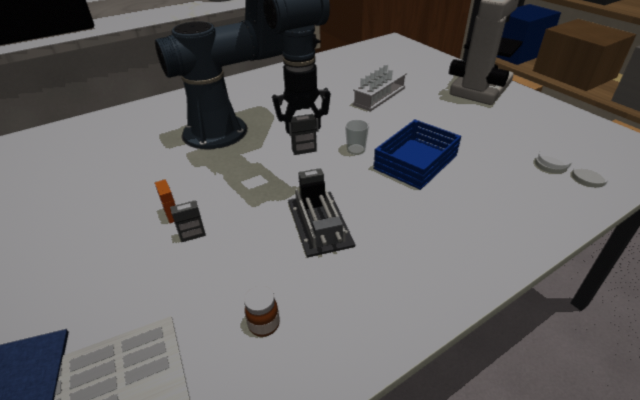

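```bash
cat >> h.py <<'E'
a=np.radians(-17.9); U=np.array([np.cos(a),np.sin(a)]); V=np.array([-np.sin(a),np.cos(a)])
def magfit(s,held=None):
    p=cloud(s); z=p[...,2]
    def rect(m,name):
        k,l,st,ce=cv2.connectedComponentsWithStats(m.astype(np.uint8)); 
        for i in range(1,k):
            if st[i,4]>150:
                q=p[l==i]; x=q[:,:2]@U*1000; y=q[:,:2]@V*1000
                r=cv2.minAreaRect(q[:,:2].astype(np.float32)*1000)
                P=lambda w:np.round(np.percentile(w,[1,50,99]),1)
                print(name,st[i].tolist(),'z',np.round(np.percentile(q[:,2],[5,50,95]),4),'u',P(x),'v',P(y),'ang',round(r[2],1))
    near=(abs(p[...,0]-.5)<.2)&(abs(p[...,1]-.06)<.15)
    rect(near&(z>.042)&(z<.049),'wall'); rect(near&(z>.1)&(z<.108),'inTop')
    if held: rect(near&(z>held-.006)&(z<held+.006),'held')
E
python3 - <<'E'
from h import *
s=dict(np.load('pics/wB.npz')); magfit(s,.23)
p=cloud(s); print(p[310,320],p[262,320],p[220,320]); 
for v in(250,225,215): print(v,[np.round(np.append(p[v,u,:2]@np.c_[U,V],p[v,u,2])*1000,1).tolist() for u in range(225,415,8)])
E
```

```text
wall [267, 0, 12, 114, 819] z [0.045  0.0468 0.0481] u [479.3 527.5 565.7] v [253.9 257.  260. ] ang 72.1
wall [330, 0, 4, 97, 171] z [0.046  0.0476 0.0489] u [492.  528.6 564.1] v [205.4 207.8 207.9] ang 72.2
wall [351, 0, 11, 155, 952] z [0.0451 0.0468 0.048 ] u [441.4 520.1 564.7] v [182.1 184.8 188.2] ang 72.1
inTop [272, 112, 84, 41, 3286] z [0.1046 0.1058 0.107 ] u [448.5 462.5 475.8] v [192.7 222.  251.1] ang 72.4
held [190, 267, 253, 73, 11695] z [0.2265 0.2295 0.2308] u [389.2 406.3 416.3] v [183.9 220.8 257.4] ang 71.4
[0.44953385 0.08540591 0.22955418] [0.46290191 0.08083415 0.21830948] [0.46306111 0.08018469 0.16627638]
250 [[325.3, 329.5, 0.7], [325.4, 319.9, 1.1], [413.8, 254.9, 201.5], [415.6, 250.2, 205.9], [415.5, 246.7, 205.7], [415.7, 243.1, 206.1], [415.9, 239.5, 206.8], [416.1, 236.0, 207.2], [416.4, 232.4, 208.0], [416.0, 229.0, 207.3], [415.9, 225.6, 207.2], [415.7, 222.1, 206.8], [415.6, 218.6, 206.6], [415.8, 215.2, 207.0], [415.4, 211.6, 206.3], [415.7, 208.2, 207.2], [415.9, 204.8, 207.6], [415.6, 201.3, 207.1], [415.2, 197.7, 206.3], [416.0, 194.5, 208.0],
[... 462 characters left out ...]
 201.0, 174.7], [415.3, 196.5, 173.6], [415.2, 192.1, 173.4], [354.3, 151.7, 0.4], [354.2, 142.5, 0.5], [354.4, 133.6, 1.5], [353.3, 123.6, -1.3], [354.3, 115.3, 1.8]]
215 [[368.6, 325.3, 1.5], [368.5, 316.2, 1.3], [368.3, 307.2, 0.9], [368.3, 298.0, 1.5], [367.9, 289.1, 0.3], [367.9, 279.9, 0.8], [416.1, 246.6, 156.0], [416.1, 241.8, 156.3], [416.0, 237.0, 156.2], [416.2, 232.2, 157.0], [415.7, 227.5, 155.7], [416.2, 222.7, 157.4], [416.0, 217.9, 156.7], [415.7, 213.1, 156.1], [415.6, 208.3, 155.8], [416.1, 203.7, 157.5], [415.9, 198.9, 157.3], [415.4, 194.0, 155.8], [366.5, 161.4, 0.5], [366.9, 152.6, 2.1], [366.1, 143.0, 0.0], [366.4, 134.2, 1.3], [366.5, 125.3, 1.9], [366.1, 115.9, 0.9]]
```

```bash
python3 -m crank '[0.3,0,0,-35,0.012,0.3,0,0,-70,0.012,0.3,0,0,-90,0.012,0.3,0,0,-94,0.012,0.3,10,-3.2,-94,0.012,0.3,20,-6.5,-94,0.012,0.3,26,-8.4,-94,0.012,0.3,26,-8.4,-94,0.012]'
python3 - <<'E'
from h import *
s=snap('wrist','wC.png'); M,t=tf(); print(t,np.degrees(np.arctan2(M[1,1],M[0,1])),t[:2]@U,t[:2]@V,manip.sense()['force']); magfit(s,.1355)
s=snap('scene','sC.png'); cv2.imwrite('pics/sCc.png',cv2.convertScaleAbs(cv2.resize(s['img'][80:260,230:400],(680,600))[:,:,::-1],alpha=1.6))
E
```

```text
t: 6.35
tcp_pos: [0.4778, 0.0785, 0.1158]
tool_rot: [0.699, -0.109, -0.698, -0.109]
force: [-0.2, 0.2, -2.6]
finger_gap: 0.698
[0.47693138 0.07870094 0.11565412] -107.78413847742759 0.4296559766855889 0.22147938630903402 [-0.0379647   0.79651603 -1.84799671]
wall [247, 0, 18, 167, 1704] z [0.0442 0.0467 0.0479] u [475.5 526.  560.9] v [253.9 256.8 260. ] ang 72.1
wall [290, 0, 9, 138, 347] z [0.0459 0.0478 0.0489] u [488.6 527.7 560.6] v [233.9 234.6 236.1] ang 72.8
wall [334, 0, 12, 138, 358] z [0.0459 0.048  0.0489] u [488.2 527.6 560.8] v [206.  207.4 208.5] ang 69.9
wall [370, 0, 20, 170, 1706] z [0.0442 0.0467 0.0479] u [473.8 526.2 561.1] v [182.  185.3 188.2] ang 71.9
inTop [248, 170, 137, 63, 8270] z [0.1046 0.1058 0.1068] u [448.7 463.3 476.2] v [192.9 221.8 251. ] ang 72.0
inTop [238, 238, 158, 13, 889] z [0.1004 0.1039 0.1078] u [440.7 443.4 444.2] v [186.  220.8 257. ] ang 72.1
held [191, 266, 251, 74, 11797] z [0.1321 0.1362 0.1374] u [416.6 434.  443.8] v [186.1 221.3 256.7] ang 72.1
```

View pics/wC.png

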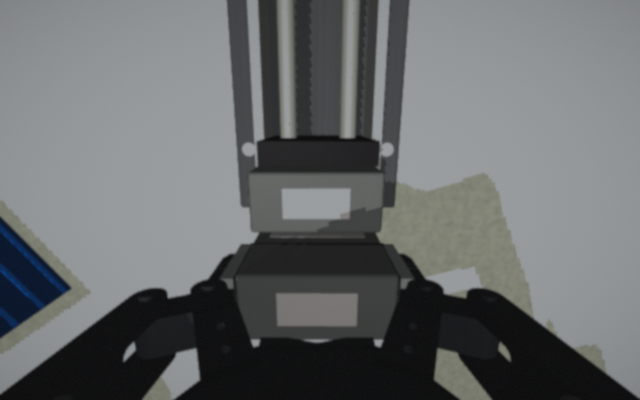

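View pics/sCc.png

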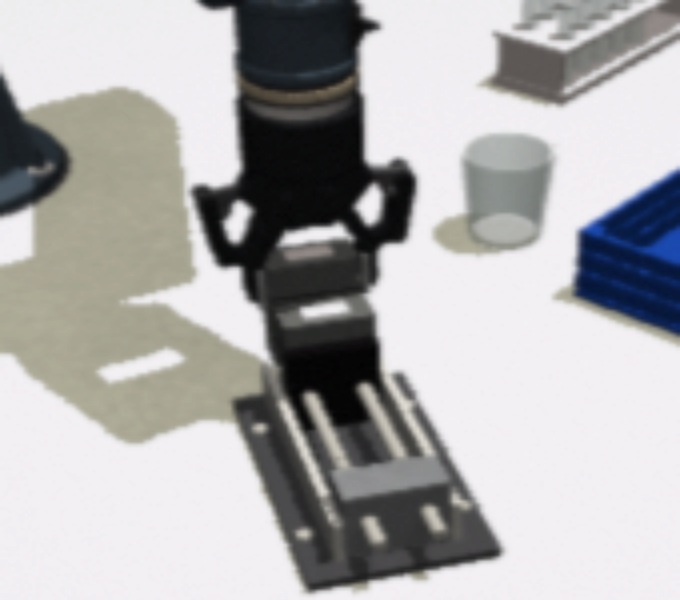

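```bash
python3 -m crank '[0.3,2,-0.6,0,0,0.3,4,-1.3,0,0,0.3,6,-1.9,0,0,0.3,8,-2.6,0,0,0.3,10,-3.2,0,0,0.3,12,-3.9,0,0,0.3,14,-4.5,0,0,0.3,16,-5.2,0,0,0.3,18,-5.8,0,0]';python3 -m crank '[0.3,2,-0.6,0,0,0.3,4,-1.3,0,0,0.3,6,-1.9,0,0,0.3,8,-2.6,0,0,0.3,10,-3.2,0,0,0.3,12,-3.9,0,0,0.3,14,-4.5,0,0,0.3,15.3,-5,0,0,0.3,15.3,-5,0,0,0.3,15.3,-5,0,0]'
python3 - <<'E'
from h import *
s=snap('wrist','wD.png'); M,t=tf(); print(t,t[:2]@U,t[:2]@V,manip.sense()['force'][:2]@U); magfit(s,.1355)
E
```

```text
t: 7.58
tcp_pos: [0.489, 0.0743, 0.1147]
tool_rot: [-0.694, 0.109, 0.703, 0.109]
force: [-7.2, 3.9, 4.2]
finger_gap: 0.692
t: 8.82
tcp_pos: [0.5046, 0.0693, 0.1144]
tool_rot: [-0.694, 0.109, 0.703, 0.109]
force: [-7.2, 3.9, 2.2]
finger_gap: 0.692
[0.50457177 0.06926914 0.11443735] 0.4588573408098796 0.22099960231508708 -8.217914459978322
wall [244, 0, 20, 178, 1833] z [0.044  0.0467 0.0479] u [497.3 551.  587.1] v [253.9 256.7 260. ] ang 72.3
wall [305, 0, 41, 146, 434] z [0.046  0.0479 0.0489] u [511.1 549.6 586.9] v [205.5 207.5 225.2] ang 57.5
wall [370, 0, 20, 181, 1840] z [0.0441 0.0467 0.0479] u [496.5 551.  587.4] v [182.1 185.4 188.2] ang 72.2
wall [288, 23, 11, 123, 301] z [0.0461 0.0479 0.0488] u [511.2 546.6 575.8] v [233.9 234.6 236.3] ang 73.9
inTop [237, 181, 161, 72, 8822] z [0.1044 0.106  0.1071] u [469.2 486.1 499.5] v [191.9 222.  251.7] ang 72.5
held [191, 268, 252, 72, 11655] z [0.1319 0.1348 0.1362] u [445.4 462.4 472.4] v [183.8 221.1 258.3] ang 72.2
held [168, 294, 23, 10, 153] z [0.1372 0.1394 0.1413] u [464.7 465.4 466.3] v [264.9 268.8 273.1] ang 71.8
```

View pics/wD.png

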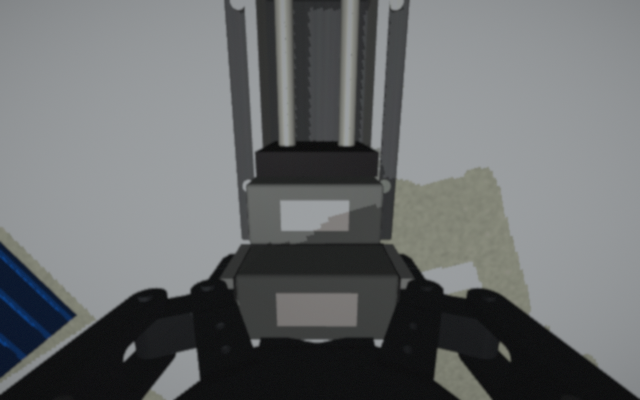

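```bash
python3 -m crank '[0.3,2,-0.6,0,0,0.3,4,-1.3,0,0,0.3,6,-1.9,0,0,0.3,8,-2.6,0,0,0.3,8,-2.6,0,0,0.3,8,-2.6,0,0]'
python3 - <<'E'
from h import *
s=snap('wrist','wE.png'); M,t=tf(); print(t,t[:2]@U,t[:2]@V,manip.sense()['force']);print('tool x (u,v,z)',M[:2,0]@U,M[:2,0]@V,M[2,0]); magfit(s,.1355)
E
```

```text
t: 9.62
tcp_pos: [0.5125, 0.0667, 0.1144]
tool_rot: [-0.694, 0.109, 0.703, 0.109]
force: [-7.4, 3.7, 2.3]
finger_gap: 0.691
[0.51251562 0.06668871 0.11439136] 0.4672097789168649 0.22098566544869874 [-7.06213371  3.24026939  2.26046758]
tool x (u,v,z) -0.01232126057218939 -0.0017304954379501595 -0.9999225929658012
wall [244, 0, 20, 178, 1833] z [0.0445 0.0467 0.048 ] u [505.5 559.3 595.5] v [253.8 256.7 260.1] ang 72.2
wall [287, 0, 17, 146, 368] z [0.0461 0.048  0.0489] u [519.4 562.3 595.1] v [230.7 234.6 236.3] ang 75.9
wall [310, 0, 35, 146, 404] z [0.0459 0.048  0.0489] u [519.4 556.6 595.2] v [206.  207.5 222.4] ang 59.6
wall [370, 0, 20, 181, 1833] z [0.0441 0.0467 0.0479] u [504.7 559.4 595.6] v [182.1 185.3 188.2] ang 72.3
inTop [236, 181, 162, 72, 8836] z [0.1044 0.106  0.1071] u [477.5 494.4 507.9] v [191.8 222.  251.7] ang 72.2
held [190, 268, 254, 72, 11679] z [0.1318 0.1348 0.1362] u [453.7 470.8 480.7] v [183.4 221.1 258.6] ang 72.2
held [443, 294, 23, 10, 152] z [0.1371 0.1395 0.1412] u [473.  473.9 474.8] v [168.6 173.2 176.8] ang 72.1
```

```bash
python3 -m crank '[0.3,0,0,-5,0,0.3,0,0,-10,0,0.3,0,0,-15,0,0.3,0,0,-20,0,0.3,0,0,-20,0]'
python3 - <<'E'
from h import *
s=snap('wrist','wF.png'); M,t=tf(); print(t,t[:2]@U,t[:2]@V,manip.sense()['force']);print('tool x (u,v,z)',M[:2,0]@U,M[:2,0]@V,M[2,0]); magfit(s,.1155)
E
```

```text
t: 10.3
tcp_pos: [0.5124, 0.0665, 0.0941]
tool_rot: [-0.694, 0.109, 0.703, 0.109]
force: [-6.8, 1.7, -1.7]
finger_gap: 0.696
[0.51248184 0.06640763 0.09403462] 0.46726402434024067 0.2207078153047927 [-7.84176877  2.92805188 -0.4551551 ]
tool x (u,v,z) -0.01215559544386698 -0.0022257522936535894 -0.9999236408477061
wall [235, 0, 22, 156, 2080] z [0.0439 0.0467 0.0479] u [517.8 556.5 588.7] v [253.8 256.6 260. ] ang 72.2
wall [285, 0, 49, 149, 463] z [0.0445 0.0479 0.0489] u [519.6 554.8 588.4] v [214.1 234.5 236.1] ang 0.3
wall [335, 0, 14, 149, 459] z [0.0458 0.048  0.0489] u [519.7 557.9 588.6] v [205.9 207.4 209. ] ang 70.2
wall [375, 0, 23, 156, 2080] z [0.0437 0.0467 0.0479] u [517.9 557.1 589. ] v [182.1 185.5 188.3] ang 72.2
inTop [209, 191, 216, 88, 12281] z [0.104  0.106  0.1071] u [474.3 494.7 508.2] v [186.8 222.  254.5] ang 72.1
held [190, 268, 254, 72, 11651] z [0.1116 0.1145 0.116 ] u [453.6 470.7 480.6] v [182.7 220.8 258.6] ang 72.2
held [168, 294, 23, 11, 161] z [0.1168 0.1192 0.1213] u [473.  473.7 474.3] v [264.8 268.5 273.2] ang 72.4
held [443, 294, 23, 11, 154] z [0.1169 0.1193 0.1212] u [473.2 473.9 474.6] v [168.5 172.9 176.6] ang 70.9
```

```bash
python3 -m crank '[0.3,0,0,-4,0,0.3,0,0,-8,0,0.3,0,0,-9.5,0,0.3,0,0,-11,0,0.3,0,0,-11,0]'
python3 - <<'E'
from h import *
s=snap('wrist','wG.png'); M,t=tf(); print(t,t[:2]@U,t[:2]@V,manip.sense()['force']); magfit(s,.105)
E
```

```text
t: 10.98
tcp_pos: [0.5124, 0.0664, 0.0855]
tool_rot: [-0.695, 0.109, 0.703, 0.109]
force: [-10.9, 2.1, 18.3]
finger_gap: 0.694
[0.51239739 0.06641837 0.08547914] 0.4671803637670443 0.2206920754969782 [-11.67119912   2.69313318  18.64972384]
wall [230, 0, 24, 158, 2240] z [0.0437 0.0467 0.0479] u [517.7 555.4 586.2] v [253.8 256.6 260. ] ang 72.1
wall [283, 0, 66, 150, 966] z [0.0453 0.0478 0.0489] u [519.8 553.3 585.8] v [206.3 220.4 235.9] ang 72.1
wall [378, 0, 24, 158, 2237] z [0.0438 0.0467 0.0479] u [517.8 555.5 586.3] v [182.  185.5 188.3] ang 72.0
inTop [197, 196, 234, 144, 23464] z [0.1044 0.1059 0.1069] u [454.2 484.3 508.3] v [189.5 221.2 251.8] ang 72.0
held [192, 196, 250, 144, 23830] z [0.1044 0.1059 0.107 ] u [454.3 484.1 508.3] v [187.8 221.2 253.6] ang 72.0
```

View pics/wG.png

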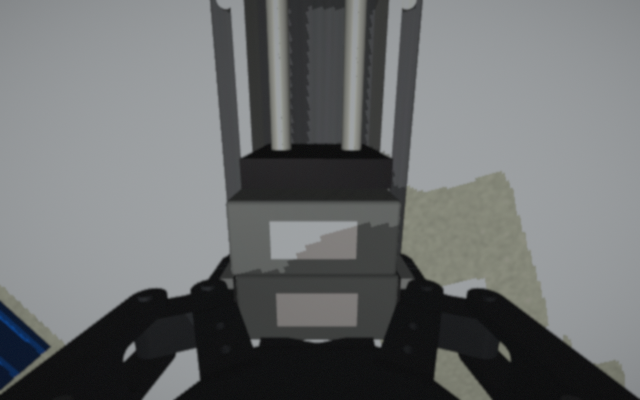

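```bash
python3 -m crank '[0.3,-3,1,0.5,0,0.3,-6,1.9,0.5,0,0.3,-8,2.6,1,0,1,-8,2.6,1,0,1,-8,2.6,1,0,1,-8,2.6,1,0,1,-8,2.6,1,0]'; python3 -m crank '[1,0,0,20,0,1,0,0,60,0,1,0,0,110,0,1,0,0,150,0,1,0,0,150,0]'
python3 - <<'E'
from h import *
s=snap('wrist','wH.png'); M,t=tf(); print(t,t[:2]@U,t[:2]@V,manip.sense()['force'],np.degrees(np.arctan2(M[1,1],M[0,1]))); magfit(s)
s=snap('top','tH.png'); magfit(s)
E
```

```text
t: 11.9
tcp_pos: [0.5103, 0.0681, 0.0852]
tool_rot: [0.699, -0.109, -0.698, -0.109]
force: [-0.1, 0.0, 0.5]
finger_gap: 1.001
t: 12.52
tcp_pos: [0.5121, 0.068, 0.2386]
tool_rot: [0.702, -0.109, -0.696, -0.109]
force: [0.4, -0.5, -0.2]
finger_gap: 0.995
[0.51059069 0.06801405 0.23657658] 0.46497066917304547 0.22165522005957397 [ 0.03874972 -0.20928642 -0.82957179] -107.76785052422618
wall [276, 17, 20, 196, 938] z [0.045  0.0468 0.048 ] u [445.7 560.7 625.6] v [243.9 257.5 260.1] ang 72.1
wall [342, 17, 19, 196, 981] z [0.0453 0.0468 0.0481] u [447.5 556.3 625.9] v [182.1 184.6 197.8] ang 72.1
wall [303, 52, 33, 43, 156] z [0.0426 0.0475 0.0489] u [561.2 590.1 598.3] v [205.8 211.8 235.5] ang 71.2
inTop [282, 159, 71, 64, 4431] z [0.1047 0.106  0.1071] u [449.1 477.8 504.1] v [192.2 221.8 250.8] ang 72.3
```

View pics/wH.png

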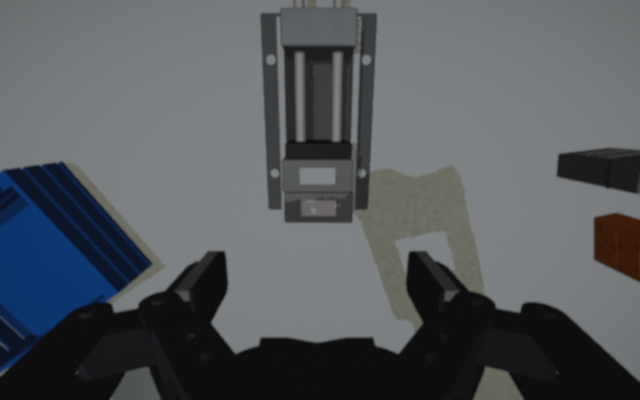

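```bash
python3 -m crank '[1,-10,-40,10,0.02,1,-20,-85,20,0.04,1,-30,-130,20,0.06,1,-40,-175,20,0.08,1,-52,-220,20,0.11,1,-62,-265,20,0.11,1,-70,-295,20,0.11,1,-72,-306,20,0.11,1,-72,-306,20,0.11,1,-72,-306,20,0.11]'
python3 - <<'E'
from h import *
s=snap('wrist','wI.png'); M,t=tf(); print(t,np.degrees(np.arctan2(M[1,1],M[0,1]))); tops(s,.085,.11)
E
```

```text
t: 13.88
tcp_pos: [0.4378, -0.2365, 0.2548]
tool_rot: [-0.703, 0.07, 0.704, 0.071]
force: [-0.2, -0.2, -0.6]
finger_gap: 1.001
[ 0.43792501 -0.23652401  0.25496337] -101.38248149396777
[0, 129, 31, 77, 1870] z 0.096 c [520.4  41.7] [21.2 68. ] 73.53
[287, 177, 63, 31, 1889] z 0.0958 c [ 438.3 -237.7] [59.7 28.3] 79.21
[338, 254, 33, 58, 1506] z 0.0957 c [ 334.5 -256. ] [28.1 60.9] 85.64
```

View pics/wI.png

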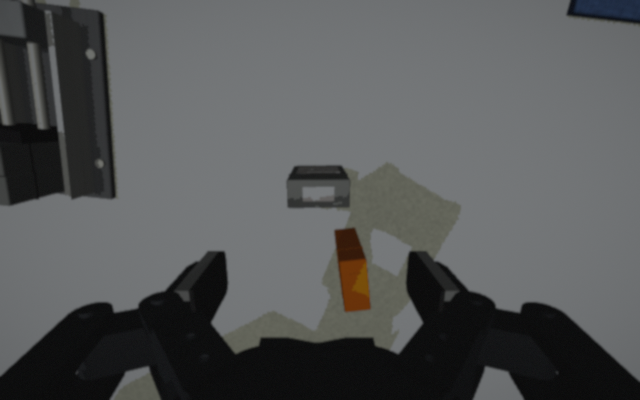

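The grey cassette at (318,193) is my target. The orange one at (352,270) is 100 mm away and clear of the fingers.

```bash
python3 -m crank '[1,0.4,-1.2,-40,0.01, 1,0.4,-1.2,-80,0.01, 1,0.4,-1.2,-120,0.01,1,0.4,-1.2,-150,0.01,1,0.4,-1.2,-170,0.01,1,0.4,-1.2,-180,0.01,1,0.4,-1.2,-180,0.01,1,0.4,-1.2,-180,0.01]' 60; python3 -m crank '[0.3,0,0,0,0,0.3,0,0,0,0,0.3,0,0,0,0,0.3,0,0,0,0,0.3,0,0,0,0,0.3,0,0,0,0]' 60
python3 - <<'E'
from h import *
M,t=tf(); print(t,np.degrees(np.arctan2(M[1,1],M[0,1])))
tx=401.5*U+221*V; print('target',tx,'shift',tx-t[:2]*1000)
E
```

```text
t: 14.92
tcp_pos: [0.4389, -0.2393, 0.0761]
tool_rot: [0.704, -0.067, -0.703, -0.067]
force: [-0.1, 0.3, -0.3]
finger_gap: 1.002
t: 15.68
tcp_pos: [0.4386, -0.2394, 0.0762]
tool_rot: [0.704, -0.067, -0.703, -0.067]
force: [0.0, 2.0, 6.4]
finger_gap: 0.692
[ 0.43864269 -0.23940491  0.07621209] -100.90515232662108
target [449.99096569  86.89868121] shift [ 11.34827237 326.30358839]
```

```bash
python3 -m crank '[0.3,0,0,30,0,0.3,0,0,75,0,0.3,0,0,120,0,0.3,0,0,135,0,0.3,2,40,135,-0.02,0.3,4,90,135,-0.05,0.3,6,140,135,-0.08,0.3,8,190,135,-0.11,0.3,9,240,135,-0.122,0.3,10,285,135,-0.122]'; python3 -m crank '[0.3,1,30,0,0,0.3,1,41,0,0,0.3,1,41,0,0,0.3,1,41,0,0,0.3,1,41,0,0]'
python3 - <<'E'
from h import *
s=snap('wrist','wJ.png'); M,t=tf(); print(t,t[:2]@U,t[:2]@V,np.degrees(np.arctan2(M[1,1],M[0,1]))); magfit(s,t[2]+.0205)
E
```

```text
t: 16.92
tcp_pos: [0.4479, 0.0474, 0.2104]
tool_rot: [0.699, -0.11, -0.698, -0.11]
force: [0.9, 0.5, -0.1]
finger_gap: 0.695
t: 17.55
tcp_pos: [0.4495, 0.0858, 0.2103]
tool_rot: [0.698, -0.111, -0.698, -0.11]
force: [-0.1, -0.2, -0.3]
finger_gap: 0.694
[0.44944879 0.08590609 0.21028273] 0.4012891440318381 0.21988881286394657 -107.97991946393797
wall [267, 0, 10, 68, 491] z [0.045  0.0468 0.0481] u [514.4 542.2 564.4] v [254. 257. 260.] ang 72.0
wall [351, 0, 12, 153, 720] z [0.0452 0.0467 0.048 ] u [441.7 530.4 563.9] v [182.  184.3 188.1] ang 72.3
inTop [270, 68, 87, 82, 6862] z [0.1048 0.106  0.1072] u [448.8 477.4 503.4] v [192.2 221.4 250.8] ang 72.1
held [190, 266, 253, 72, 11689] z [0.2273 0.2299 0.2312] u [387.4 404.6 414.9] v [183.5 219.9 255.9] ang 71.6
```

View pics/wJ.png

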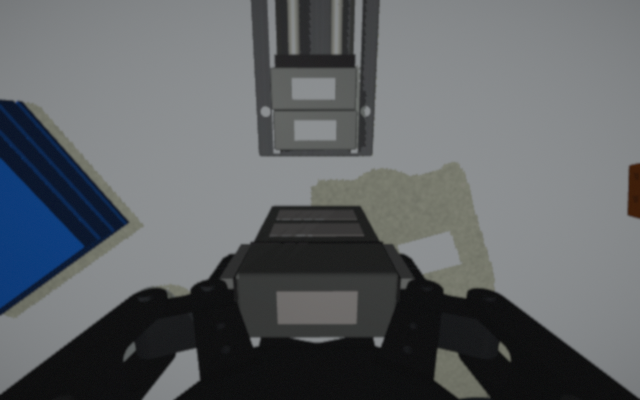

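```bash
python3 -m crank '[0.3,0.3,1,-35,0.005,0.3,0.3,1,-70,0.005,0.3,0.3,1,-90,0.005,0.3,0.3,1,-94,0.005,0.3,10,-2.2,-94,0.005,0.3,20,-5.4,-94,0.005,0.3,27,-7.7,-94,0.005,0.3,27,-7.7,-94,0.005,0.3,27,-7.7,-94,0.005]'
python3 - <<'E'
from h import *
s=snap('wrist','wK.png'); M,t=tf(); print(t,np.degrees(np.arctan2(M[1,1],M[0,1])),t[:2]@U,t[:2]@V,manip.sense()['force']); magfit(s,t[2]+.0205)
E
```

```text
t: 18.73
tcp_pos: [0.476, 0.0792, 0.1164]
tool_rot: [-0.699, 0.108, 0.699, 0.108]
force: [0.3, 1.1, -0.8]
finger_gap: 0.693
[0.47583654 0.07922355 0.11638816] -107.59048201900676 0.4284535061937924 0.2216401973951436 [-0.26167848 -0.11413259 -1.13277954]
wall [248, 0, 16, 99, 960] z [0.0442 0.0468 0.048 ] u [510.7 540.  559.2] v [253.8 256.8 260. ] ang 72.1
wall [291, 0, 5, 75, 198] z [0.0462 0.0481 0.0489] u [521.7 542.2 558.3] v [234.  234.6 236.3] ang 71.3
wall [341, 0, 7, 75, 186] z [0.046  0.048  0.0489] u [522.4 540.8 558.6] v [205.6 207.5 208.1] ang 72.0
wall [374, 0, 16, 100, 941] z [0.0443 0.0468 0.0479] u [511.4 541.1 559.5] v [182.  185.3 188.2] ang 72.3
inTop [244, 99, 146, 130, 17682] z [0.1049 0.106  0.1071] u [449.4 478.7 503.6] v [192.3 221.5 250.6] ang 72.1
inTop [238, 236, 158, 14, 904] z [0.1004 0.1041 0.1078] u [438.6 441.8 442.5] v [186.1 221.8 257.2] ang 72.6
held [191, 266, 253, 72, 11699] z [0.1334 0.136  0.1373] u [414.6 431.9 442.2] v [185.4 221.7 257.5] ang 72.3
```

```bash
python3 -m crank '[0.3,2,-0.6,0,0,0.3,4,-1.3,0,0,0.3,6,-1.9,0,0,0.3,8,-2.6,0,0,0.3,10,-3.2,0,0,0.3,12,-3.9,0,0,0.3,14,-4.5,0,0,0.3,16,-5.2,0,0,0.3,18,-5.8,0,0]';python3 -m crank '[0.3,2,-0.6,0,0,0.3,4,-1.3,0,0,0.3,6,-1.9,0,0,0.3,8,-2.6,0,0,0.3,10,-3.2,0,0,0.3,12,-3.9,0,0,0.3,14,-4.5,0,0,0.3,16,-5.2,0,0,0.3,16,-5.2,0,0,0.3,16,-5.2,0,0]'
python3 - <<'E'
from h import *
s=snap('wrist','wL.png'); M,t=tf(); print(t,t[:2]@U,t[:2]@V,manip.sense()['force']); print(M[:2,0]@U);magfit(s,t[2]+.0205)
E
```

```text
t: 19.9
tcp_pos: [0.4871, 0.0748, 0.1156]
tool_rot: [-0.693, 0.108, 0.704, 0.108]
force: [-10.6, 3.9, 6.4]
finger_gap: 0.696
t: 21.15
tcp_pos: [0.5034, 0.0696, 0.1155]
tool_rot: [-0.693, 0.108, 0.704, 0.108]
force: [-9.6, 4.1, 6.1]
finger_gap: 0.696
[0.50339306 0.06956219 0.11549017] 0.4576456212214155 0.22091618431835194 [-10.91040293   4.06477324   6.28472646]
-0.01544189516985985
wall [245, 0, 17, 116, 1136] z [0.0443 0.0467 0.048 ] u [529.9 564.4 586.2] v [253.8 256.8 260. ] ang 72.3
wall [289, 0, 6, 90, 232] z [0.0461 0.0479 0.0489] u [541.4 564.6 585.6] v [234.  234.6 236.2] ang 72.1
wall [339, 0, 7, 90, 230] z [0.0456 0.0479 0.0489] u [541.6 566.1 586.3] v [205.7 207.5 208.1] ang 72.1
wall [372, 0, 18, 116, 1138] z [0.0442 0.0467 0.0479] u [530.3 564.6 586.5] v [182.  185.3 188.2] ang 72.1
inTop [237, 116, 160, 135, 17878] z [0.1049 0.1061 0.1072] u [470.3 500.5 526. ] v [191.6 221.2 250.9] ang 72.2
held [190, 266, 254, 72, 11715] z [0.1325 0.1351 0.1364] u [443.9 461.1 471.5] v [184.5 221.  257.7] ang 72.5
```

View pics/wL.png

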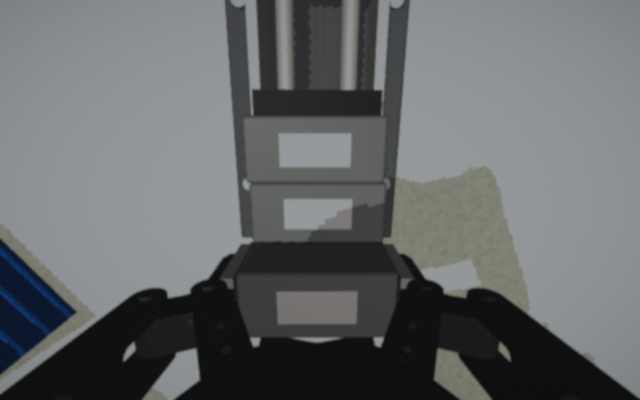

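```bash
python3 -m crank '[0.3,2,-0.6,0,0,0.3,4,-1.3,0,0,0.3,5,-1.6,0,0,0.3,6,-1.9,0,0,0.3,7,-2.3,0,0,0.3,7,-2.3,0,0]'
python3 - <<'E'
from h import *
s=snap('wrist','wM.png'); M,t=tf(); print(t,t[:2]@U,t[:2]@V,manip.sense()['force']); print(M[:2,0]@U);magfit(s,t[2]+.0205)
E
```

```text
t: 21.95
tcp_pos: [0.5103, 0.0673, 0.1154]
tool_rot: [-0.693, 0.108, 0.704, 0.108]
force: [-11.1, 3.8, 5.7]
finger_gap: 0.696
[0.51026766 0.06734136 0.11544276] 0.46487003672156924 0.22091580296815916 [-10.124445     4.01787959   6.00004745]
-0.01576677677172026
wall [245, 0, 17, 116, 1150] z [0.0437 0.0468 0.048 ] u [537.2 571.5 593.2] v [253.9 256.7 260.1] ang 71.6
wall [289, 0, 6, 90, 235] z [0.0461 0.0479 0.0489] u [548.9 572.1 592.6] v [234.  234.6 236.3] ang 71.0
wall [340, 0, 7, 79, 212] z [0.0461 0.0479 0.0489] u [555.2 575.9 593.3] v [205.8 207.5 208.1] ang 72.2
wall [372, 0, 18, 116, 1145] z [0.0438 0.0467 0.0479] u [537.5 571.8 593.7] v [182.  185.4 188.2] ang 72.2
inTop [237, 116, 160, 136, 17908] z [0.1049 0.1061 0.1072] u [477.5 507.7 533.2] v [191.6 221.3 250.9] ang 72.3
held [191, 266, 252, 72, 11676] z [0.1325 0.135  0.1363] u [451.1 468.3 478.7] v [184.6 221.  257.7] ang 71.4
```

```bash
python3 -m crank '[0.3,0.7,-0.2,0,0,0.3,1.4,-0.5,0,0,0.3,1.4,-0.5,0,0]'; python3 -m crank '[0.3,0,0,-4,0,0.3,0,0,-8,0,0.3,0,0,-8,0]'
python3 - <<'E'
from h import *
s=snap('wrist','wN.png'); M,t=tf(); print(t,t[:2]@U,t[:2]@V,manip.sense()['force']); print(M[:2,0]@U);magfit(s,t[2]+.0205)
E
```

```text
t: 22.38
tcp_pos: [0.5112, 0.067, 0.1155]
tool_rot: [-0.693, 0.108, 0.705, 0.108]
force: [-11.6, 4.2, 8.1]
finger_gap: 0.697
t: 22.75
tcp_pos: [0.5115, 0.0667, 0.1071]
tool_rot: [-0.693, 0.108, 0.704, 0.108]
force: [-8.4, 3.1, 0.6]
finger_gap: 0.693
[0.51175563 0.06665111 0.10698927] 0.4664981345127758 0.22071630724223393 [-10.2249135    3.32802774   2.52253463]
-0.015522645617326605
wall [241, 0, 18, 115, 1148] z [0.0443 0.0467 0.0479] u [541.1 572.1 592. ] v [253.8 256.7 260.1] ang 72.2
wall [287, 0, 6, 88, 247] z [0.0461 0.0481 0.0489] u [550.8 572.9 591.6] v [234.1 234.7 236.1] ang 71.8
wall [340, 0, 7, 88, 235] z [0.0459 0.0479 0.0489] u [550.9 573.3 592.1] v [205.9 207.5 208.1] ang 71.9
wall [375, 0, 18, 99, 1144] z [0.0441 0.0467 0.0479] u [550.5 572.5 592.4] v [182.1 185.5 188.2] ang 72.3
inTop [232, 115, 184, 153, 20479] z [0.1049 0.1061 0.1071] u [476.7 509.4 534.9] v [190.9 221.1 251. ] ang 69.3
held [191, 266, 252, 72, 11687] z [0.124  0.1266 0.1279] u [452.5 469.7 480.1] v [184.4 220.8 257.2] ang 72.0
```

```bash
python3 -m crank '[0.3,0,0,-4,0,0.3,0,0,-8,0,0.3,0,0,-12,0,0.3,0,0,-12,0]'
python3 - <<'E'
from h import *
s=snap('wrist','wO.png'); M,t=tf(); print(t,t[:2]@U,t[:2]@V,manip.sense()['force']); print(M[:2,0]@U);magfit(s,t[2]+.0205)
E
```

```text
t: 23.3
tcp_pos: [0.5115, 0.0667, 0.0951]
tool_rot: [-0.693, 0.108, 0.704, 0.108]
force: [-10.6, 2.8, 3.9]
finger_gap: 0.694
[0.51155623 0.06670263 0.09510748] 0.46629255195579383 0.2207040457911213 [-10.20260958   2.69645989   2.81675381]
-0.01587289070460049
wall [236, 0, 18, 84, 1170] z [0.0438 0.0467 0.0479] u [551.4 570.6 588.2] v [253.9 256.6 260. ] ang 71.8
wall [284, 0, 8, 84, 256] z [0.046  0.0481 0.0489] u [551.2 571.3 587.3] v [234.  234.7 236.3] ang 72.6
wall [342, 0, 7, 84, 256] z [0.0459 0.048  0.0489] u [551.5 569.1 588.1] v [205.8 207.4 208.1] ang 72.6
wall [379, 0, 19, 85, 1176] z [0.0438 0.0467 0.0479] u [551.5 571.  588.5] v [182.  185.5 188.3] ang 72.3
inTop [209, 114, 201, 165, 24904] z [0.1048 0.106  0.1071] u [477.  509.9 535.2] v [191.6 221.4 251.3] ang 75.6
held [190, 267, 253, 71, 11704] z [0.1121 0.1146 0.116 ] u [452.5 469.7 480.1] v [184.4 220.8 257.2] ang 72.4
```

Still clean, with the underside at about 20 mm. I'll go down the last 10 mm.

```bash
python3 -m crank '[0.3,0,0,-4,0,0.3,0,0,-8,0,0.3,0,0,-10,0,0.3,0,0,-11,0,0.3,0,0,-11,0]'
python3 - <<'E'
from h import *
s=snap('wrist','wP.png'); M,t=tf(); print(t,t[:2]@U,t[:2]@V,manip.sense()['force']); magfit(s)
E
```

```text
t: 23.98
tcp_pos: [0.5114, 0.0667, 0.0863]
tool_rot: [-0.693, 0.108, 0.704, 0.108]
force: [-13.9, 3.9, 20.4]
finger_gap: 0.698
[0.51137504 0.06675713 0.08626576] 0.4661033774642042 0.22070021770518983 [-13.74175192   3.55642165  20.502443  ]
wall [231, 0, 20, 81, 1192] z [0.044  0.0467 0.0479] u [551.6 569.3 585.1] v [253.8 256.6 260. ] ang 72.5
wall [283, 0, 7, 81, 268] z [0.046  0.048  0.0489] u [551.7 568.7 585. ] v [234.  234.6 236.1] ang 72.1
wall [343, 0, 7, 81, 257] z [0.0459 0.048  0.0489] u [552. 569. 585.] v [205.9 207.4 208. ] ang 72.3
wall [382, 0, 21, 82, 1213] z [0.0439 0.0467 0.0479] u [551.8 569.4 585.6] v [182.1 185.5 188.3] ang 71.7
inTop [199, 114, 233, 224, 38416] z [0.1048 0.106  0.107 ] u [453.5 500.2 534.8] v [191.1 221.1 251.1] ang 72.4
```

View pics/wP.png

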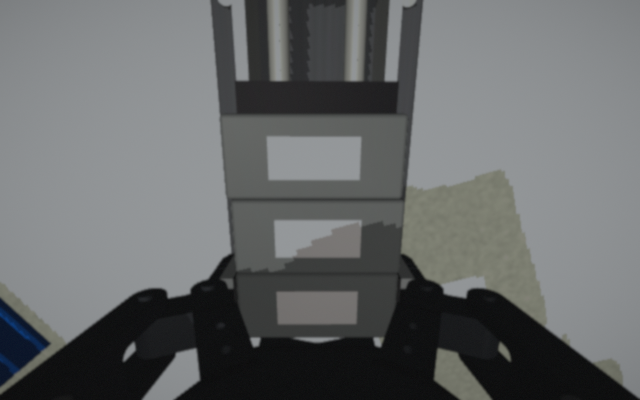

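All three tops are level at 106 mm. I'll ease back against the lips, release and retreat upward.

```bash
python3 -m crank '[0.3,-3,1,0.5,0,0.3,-6,1.9,0.5,0,0.3,-9,2.9,1,0,1,-9,2.9,1,0,1,-9,2.9,1,0,1,-9,2.9,1,0,1,-9,2.9,1,0]'; python3 -m crank '[1,0,0,20,0,1,0,0,60,0,1,0,0,110,0,1,0,0,150,0,1,0,0,150,0,1,0,0,150,0]'
python3 - <<'E'
from h import *
s=snap('wrist','wQ.png'); M,t=tf(); print(t,manip.sense()['force']); magfit(s)
s=snap('scene','sQ.png'); cv2.imwrite('pics/sQc.png',cv2.convertScaleAbs(cv2.resize(s['img'][100:260,250:450],(750,600))[:,:,::-1],alpha=1.6)); magfit(s)
s=snap('top','tQ.png'); tops(s,.08,.11)
E
```

```text
t: 24.9
tcp_pos: [0.5101, 0.0682, 0.0863]
tool_rot: [0.699, -0.108, -0.699, -0.108]
force: [0.7, 0.4, 0.4]
finger_gap: 1.003
t: 25.65
tcp_pos: [0.5091, 0.0683, 0.2358]
tool_rot: [-0.698, 0.108, 0.699, 0.108]
force: [-0.7, 0.3, -0.5]
finger_gap: 1.002
[0.5087049  0.06829133 0.2351245 ] [ 0.50666367 -0.0289687  -0.62191718]
wall [275, 9, 21, 131, 696] z [0.0452 0.0468 0.0482] u [518.  579.5 626.5] v [243.8 257.3 260.1] ang 72.0
wall [341, 9, 21, 201, 842] z [0.0453 0.0468 0.0481] u [444.8 568.5 626.3] v [182.1 184.4 198.3] ang 72.2
wall [279, 141, 4, 68, 152] z [0.0456 0.0468 0.0481] u [441.7 474.1 509.7] v [257.3 258.9 260.1] ang 72.3
inTop [279, 119, 75, 100, 7142] z [0.1047 0.1059 0.1071] u [450.  493.2 531.4] v [191.9 221.2 250.4] ang 73.0
wall [295, 189, 28, 51, 190] z [0.0429 0.0468 0.0486] u [444.3 546.2 634.8] v [180.6 184.3 198.3] ang 73.1
inTop [298, 168, 32, 26, 516] z [0.1029 0.1061 0.1076] u [449.4 495.7 533.6] v [189.9 218.4 249.2] ang 72.3
[436, 86, 25, 23, 435] z 0.0849 c [ 762.1 -207.1] [53.8 55.4] 44.3
[211, 257, 32, 31, 236] z 0.0886 c [364.4 323.6] [70.8 68.8] 88.15
[471, 265, 16, 28, 394] z 0.095 c [ 334.7 -254.6] [29.5 60.3] 84.52
[126, 358, 12, 11, 83] z 0.0995 c [166.3 539.1] [15.9 15. ] 19.8
[75, 362, 50, 24, 354] z 0.099 c [144.1 611.4] [ 15.9 106.4] 17.48
[72, 375, 71, 25, 448] z 0.0981 c [107.2 595.8] [ 16.5 160.7] 17.06
```

View pics/wQ.png

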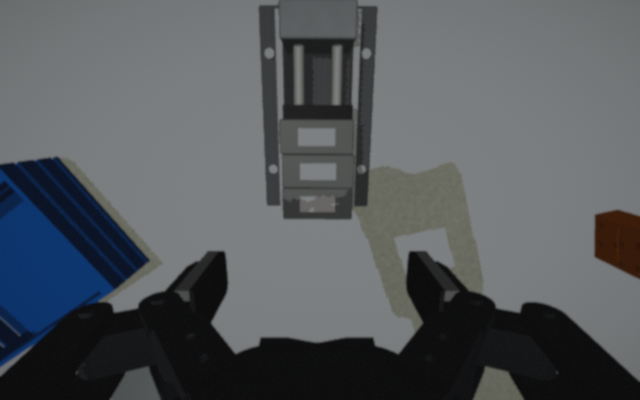

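View pics/sQc.png

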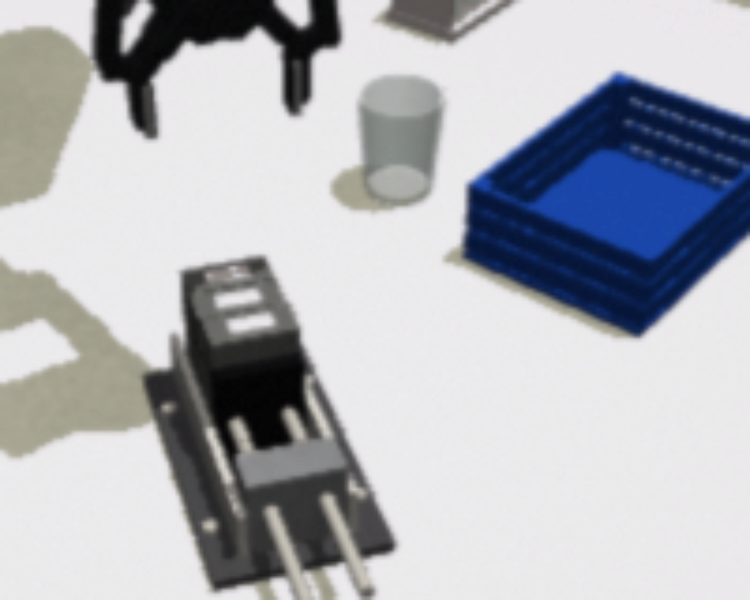

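```bash
python3 -c "
from station import workorder
print(workorder.sign_off())"
```

```text
the job is handed in; nothing more can be done
None
```

Both loose grey cassettes are in the magazine behind the lips, in front of the one that was already there, and the job is handed in. The clock stood at about 26 s of the 72 s allowed. I gripped each cassette across its width, pushed the stack back slowly until it would clear the lips, lowered it to the floor, eased it back against the lips and released it.

**Forces:** the wrist force I read stayed near 12 N while pushing. It reached about 25 N as each cassette touched the floor. I read it only at the end of each move or at a picture, so short peaks in between were not seen.

**Last checks, after release and with the arm clear:**
- **Upright and on the floor:** the three tops are level at about 106 mm, the same reading as the original cassette at the start. The floor is at 10 mm and a cassette is 95 mm tall, so 105 mm was expected.
- **In line:** the stack's centre is about 0.3 mm off the channel's middle line in the wrist view. The scene camera puts it 1–2 mm further to one side, in line with its offset on earlier measurements.
- **Pushed back:** the stack runs from about 1.5 mm to 83.5 mm behind the lips in the wrist view. From the scene camera its rear edge is about 85 mm back. Both are above the 81 mm needed. The original cassette is innermost, with its centre about 70 mm back.
- **Left alone:** jar, beaker and the orange look-alike measure where they were at the start. The basket looks unmoved in the pictures, but I did not measure it.

No check failed. The cameras disagreed by only 1–2 mm.

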